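Click the brush-head reminder wheel round to the arrow and confirm it

TASK

Reset the brush-head reminder on the toothbrush charging station: with a fingertip, gently flick the blue toothed wheel clockwise (seen from above), click by click, until its red tooth rests at the black arrow, without going past it. Then press the green button fully down to confirm and let it come up again. Do not press the button before the wheel is set, do not grip or lift anything, and leave the cup, the lotion tube and the spare brush head where they are.

Things in the scene. Friction and masses are not known exactly. Their poses are not given: they have to be found in the camera images.
- station: White charging station, a flat base 150 x 250 x 20 mm (x, y, z) screwed to the ledge. Origin: centre of its underside; z up; yaw varies. On its deck (z = 20 mm): the wheel at (0, 55) mm on a grey pillar of 34 mm radius, the button at (-30, -65) mm, a charging pin 12 mm thick at (30, -95) mm, its top at 38 mm.
- wheel_axle (a point): On the wheel's upright axle, at the wheel's top face; station frame (0, 55, 59) mm. Blue disc, 38 mm radius, 14 mm thick (underside 45 mm above the ledge). Seven teeth evenly round its edge reach out to 50 mm radius, each 7 mm wide, as thick as the disc; one is red, six blue. Between two teeth a finger beside the disc has free room down to the deck.
- arrow_tip (a point): Tip of the black arrow (14 mm long, up to 18 mm wide, top 26 mm above the ledge) on the station's deck. It points in +x of the station at the axle; station frame (-54, 55, 26) mm.
- red_tooth (a point): Middle of the outer end of the red tooth, on its top edge: 50 mm from the axle, 59 mm above the ledge. A red stripe on the disc leads to it. It lies straight above and beside the arrow's tip when the wheel is set.
- wheel (a joint): Turn of the wheel in rad, growing clockwise from above; 0 when the red tooth is at the arrow. A spring pawl rests it at multiples of one click, 2*pi/7 = 0.898 rad (a tooth spacing): pushed past half a click it snaps on to the next rest, else it springs back. About 2 to 3 N sideways at a tooth's end moves it. Starts 2 to 4 clicks before the arrow (-1.8, -2.7 or -3.6). End stops at -4.94 and +1.17.
- button_top (a point): Centre of the top of the round green push button, 28 mm across, in a grey housing on the station's deck at station (-30, -65) mm.
- button (a joint): Travel of the button in m: 0 when up, 0.006 fully down; it springs back. Fully down takes 4 N.
- cup: Loose frosted plastic cup, 72 mm across the rim, 90 mm high, upright. Origin: centre of its underside.
- lotion: Loose white lotion tube standing on its round cap (40 mm across), 117 mm high. Origin: centre of its underside.
- brush_head: Loose spare brush head lying on the ledge, 75 mm long in x, 14 mm wide, 16 mm high, white with blue bristles. Origin: centre of its underside.
Mind the look-alikes: they are no part of the job. What is meant by the cup is not orange, and is the larger of those in its own colour.

How it is judged:
By the outcome, as a careful person would: the job done as asked, in the order asked, and still so for the second after the job is handed in, with the robot touching nothing.
It also fails if it takes over 67 s, if anything falls off the work surface, if the arm or the gripper's body presses on something with over 40 N, if the wrist force passes 120 N, or if a joint passes its speed limit or range.

ROBOT

A 6-joint arm with a two-finger parallel gripper is mounted at the origin on the work surface. World frame = base frame: x ahead of the robot, y to its left, z up, the work surface at z = 0. Lengths are in mm, angles in rad, forces in N, time in s.
With the tool pointing down it reaches from about 300 to 775 mm from the base axis. Payload 14.6 kg.
Tool frame: the origin (TCP) lies between the finger pads; the fingertips stand 19 mm ahead of it and the grasp point (between the pads) is the TCP; x points along the fingers, y is the direction in which the jaws open and shut, and the axes are right-handed (so a half turn about x gives the same grasp; the last joint's range is limited). The gripper opens to 94 mm and grips with 3 to 60 N. Pads are 16 mm wide; open, the fingers measure 119 mm over their backs; the gripper's body (75 mm by 177 mm) begins 78 mm behind the grasp point.
Start: joints at [-1.299, 0.3, 1.521, -0, 1.321, -0.067], TCP at [182.788, -518.727, 224.446] pointing down, gripper open.
Joint ranges: [-3.03, 3.03], [-0.79, 2.21], [0.23, 2.52], [-1.04, 4.18], [0, 3.07], [-2.55, 2.55]. Speed limits (rad/s): [2.22, 2.22, 2.57, 3.14, 3.14, 3.14].

INTERFACE

Orientations are given as [roll, pitch, yaw] about the fixed x, y, z axes, in that order (R = Rz(yaw) Ry(pitch) Rx(roll)).
In Python, from cell import manip gives the robot as it stands.
- The arm moves only by the tool jog_arm, never from a script. Its argument "series" is one flat list of numbers, 7 for each row, row after row: the turn, a rotation vector about the world's x, y, z in rad, then the shift along the world's x, y, z in m, then the opening, from -1 (shut) to 1 (fully open). A call has 1 to 20 rows; each row is the pose to reach, as a shift and turn from the pose commanded when the call began; what a row does not reach only later rows make up. A row lasts 1/8 s, in which the tool goes at most 62.5 mm and 10.7 degrees, less where a joint would pass 70% of its speed; a pose out of reach is approached as far as the arm can. A call with a gripper value outside its range is refused whole. The fingers move at their own pace and stop on an object; "squeeze" is the grip in N (left out, the last holds). Time passes only in rows, so rows that repeat a pose let the fingers close. It gives the time, the measured TCP pose, the force and the opening at its end, in the units of the state.
- manip.read_state(): the state, without advancing time (a new reading comes with each control period).
- manip.camera(name): name is "scene" or "top"; returns a dict with "color" (420x560x3 uint8, blue, green, red), "range_z" (420x560 float32, mm along the optical axis (not along the pixel's ray), 0 where there is no reading), "fx", "fy", "cx", "cy" (pixels), "pose" (4x4, takes a point from camera to world coordinates). Camera axes: x right, y down, z forward; pixel columns grow to the right and rows downward; lengths in mm; the calibration is good to about 2 mm. A picture is of the moment at which its call begins.
- manip.sign_off(): hands the job in, once; it reports no verdict.
The state is a dict: "clock": time; "joints": joint angles; "qd": joint speeds; "effort": joint torques, N m; "eef_pos": TCP position; "eef_rot": TCP orientation; "wrist_force": force on the tool from outside, world axes, zero at the start; "moment": the same for the moment, N m; "finger_gap": finger opening in mm.
Only numpy, scipy, OpenCV 4.12 (cv2) and the standard library are available. Lean on these libraries where they do the work, as an engineer would, in place of code of your own. Each camera call takes 0.05 s, during which the arm holds its last target.

## Working session

There is one attempt and no reset: what is moved stays moved. The work goes in short steps, Python scripts to look and compute and a tool call to move; the robot and the scene stay as the last step left them, time stands still between calls to the robot, and variables do not carry over. Pictures are saved under pics/ and viewed, and the job is handed in when it is done.

Besides the shell and the picture viewer there is one more tool, called as name(argument=value, ...) on one line, values as JSON. jog_arm: Moves the arm, as the interface text tells. Its arguments: {"type":"object","properties":{"series":{"type":"array","items":{"type":"number"}},"squeeze":{"type":"number"}},"required":["series"]}

```bash
ls; mkdir -p pics; cat > h.py <<'E'
import numpy as np,cv2
from cell import manip
def P(c,u,v,z=None):
    T=np.array(c["pose"]);d=np.array([(u-c["cx"])/c["fx"],(v-c["cy"])/c["fy"],1.])
    if z is None:
        r=c["range_z"][int(round(v)),int(round(u))];return (T@np.r_[d*r,1])[:3]
    D=T[:3,:3]@d;o=T[:3,3];return o+D*(z-o[2])/D[2]
def proj(c,p):
    q=np.linalg.inv(np.array(c["pose"]))@np.r_[p,1];return c["fx"]*q[0]/q[2]+c["cx"],c["fy"]*q[1]/q[2]+c["cy"]
E
python3 - <<'E'
from h import *
import pickle
for n in("scene","top"):
    c=manip.camera(n);cv2.imwrite(f"pics/{n}0.png",c["color"]);pickle.dump(c,open(n+"0.pkl","wb"));print(n,np.round(c["pose"],3).tolist(),c["fx"])
print(manip.read_state())
E
```

```text
pics
scene [[-0.085, 0.57, -0.818, 1403.11], [0.996, 0.061, -0.061, 77.264], [0.015, -0.82, -0.573, 592.313], [0.0, 0.0, 0.0, 1.0]] 458.76878862931767
top [[0.018, -0.989, 0.148, 543.229], [-1.0, -0.015, 0.022, -0.299], [-0.02, -0.148, -0.989, 752.879], [0.0, 0.0, 0.0, 1.0]] 405.3061861649547
{'clock': 0.1, 'joints': array([-1.29861180e+00,  3.00422699e-01,  1.52153298e+00, -1.73491027e-06,
        1.32068719e+00, -6.66211479e-02]), 'qd': array([-0.0002776 , -0.00191845, -0.00103648, -0.00126324,  0.00053159,
       -0.00024713]), 'effort': array([ 1.47387691e-03, -5.32644582e+01, -3.53285086e+01,  7.09062768e-02,
        2.34920578e-02, -9.23024822e-05]), 'eef_pos': array([ 182.72540052, -518.52750852,  223.93321081]), 'eef_rot': array([-1.63581735,  1.56974611,  1.84458141]), 'wrist_force': array([ 0.06877987,  0.0704025 , -0.41015385]), 'moment': array([-0.04303658,  0.03363606, -0.02891262]), 'finger_gap': 93.82731036918544}
```

View pics/scene0.png

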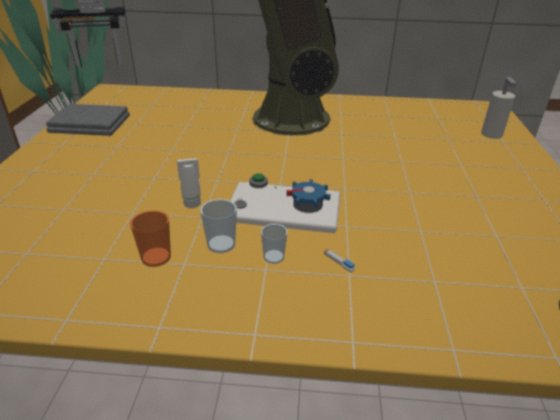

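View pics/top0.png

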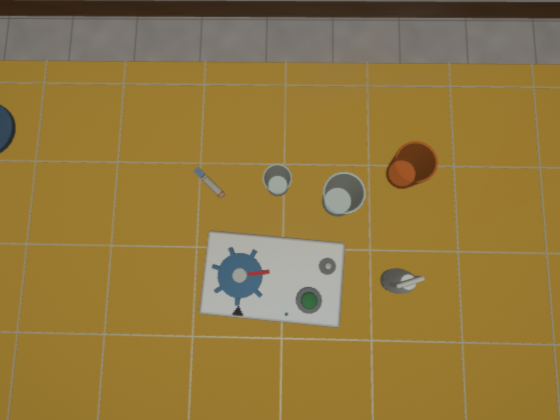

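```bash
python3 - <<'E'
from h import *
import pickle
c=pickle.load(open("top0.pkl","rb"))
a=c["color"][220:340,190:360];cv2.imwrite("pics/crop0.png",cv2.resize(a,None,fx=4.7,fy=4.7,interpolation=cv2.INTER_CUBIC))
for n,u,v in[("axle",239,275),("deck",260,305),("btn",309,300),("btnhouse",299,296),("pin",328,266),("ledge",300,350),("cup",345,188),("tube",410,283)]:
    print(n,P(c,u,v).round(1))
E
```

```text
axle [530.5  72.6  60.9]
deck [478.3  38.   21.7]
btn [492.2 -45.1  68.6]
btnhouse [497.4 -29.1  55.4]
pin [548.4 -79.9  36.8]
ledge [399.5 -34.1  -0.6]
cup [ 691.7 -113.7   15.8]
tube [ 524.4 -196.1  117.7]
```

View pics/crop0.png

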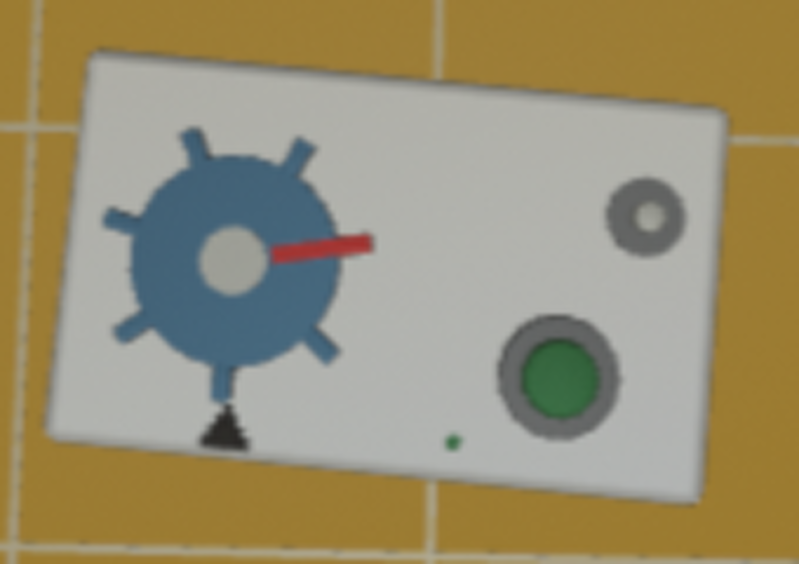

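```bash
cat > pose.py <<'E'
from h import *
import pickle
c=pickle.load(open("top0.pkl","rb"))
px=lambda u,v:((u+.5)/4.7+190-.5,(v+.5)/4.7+220-.5)
pts=[((92,52),(75,125,20)),((727,110),(75,-125,20)),((697,502),(-75,-125,20)),((48,437),(-75,125,20)),((233,262),(0,55,59)),((228,402),(-54,55,26)),((372,243),None)]
A=[];B=[]
for p,s in pts:
    w=P(c,*px(*p),s[2] if s else 59);print(p,w.round(1))
    if s: A.append(s[:2]);B.append(w[:2])
A=np.array(A,float);B=np.array(B);a=A-A.mean(0);b=B-B.mean(0)
yaw=np.arctan2((a[:,0]*b[:,1]-a[:,1]*b[:,0]).sum(),(a*b).sum())
R=np.array([[np.cos(yaw),-np.sin(yaw)],[np.sin(yaw),np.cos(yaw)]]);t=B.mean(0)-R@A.mean(0)
if __name__=="__main__":
    print("yaw",yaw,"t",t,"res",(B-(A@R.T+t)).round(1).tolist())
    for n,q in(("axle",(0,55)),("btn",(-30,-65)),("pin",(30,-95))):print(n,(R@q+t).round(1))
    w=P(c,*px(560,378),60);print(w)
    v,u=map(int,px(560,378)[::-1])
    print(c["range_z"][v-3:v+4:3,u-3:u+4:3],P(c,u,v),[P(c,u+d,v)[2].round(1) for d in range(-14,15,2)])
    from scipy.spatial.transform import Rotation as Ro
    s=manip.read_state();print(Ro.from_euler("xyz",s["eef_rot"]).as_matrix().round(3))
    # push frame: radial dir at 77.1deg ccw(from arrow -x) 
    for d in(77.14,):
        al=np.pi+np.radians(d)+yaw  # world angle of X'
        X=np.array([np.cos(al),np.sin(al)]);Y=np.array([-np.sin(al),np.cos(al)])
        ax=R@[0,55]+t
        print("X'",X,"Y'",Y,np.degrees(al))
        r=41+12.5
        for yb in(31,0,-8):print(yb,(ax+r*X+(yb+8)*Y).round(1))
E
python3 pose.py
```

```text
(92, 52) [608.2 133.7  20. ]
(727, 110) [ 590. -111.   20.]
(697, 502) [444.4 -98.9  20. ]
(48, 437) [462.9 144.2  20. ]
(233, 262) [529.9  72.5  59. ]
(228, 402) [477.7  76.2  26. ]
(372, 243) [537.6  22.6  59. ]
yaw -0.07588696432534989 t [526.45265554  17.15561942] res [[-2.5, -2.4], [-1.7, 2.1], [2.2, 2.9], [1.8, -3.3], [-0.8, 0.5], [0.9, 0.1]]
axle [530.6  72. ]
btn [491.6 -45.4]
pin [549.2 -79.8]
[491.46330031 -45.21015554  60.        ]
[[673.6177  670.1715  671.6428 ]
 [669.7732  669.903   667.4606 ]
 [668.5411  668.8857  669.72156]] [491.99185577 -43.5280596   66.7180676 ] [np.float64(18.9), np.float64(54.4), np.float64(57.3), np.float64(55.5), np.float64(68.0), np.float64(67.6), np.float64(66.0), np.float64(66.7), np.float64(66.2), np.float64(64.5), np.float64(66.5), np.float64(67.3), np.float64(56.5), np.float64(56.6), np.float64(19.4)]
[[-0.     0.332 -0.943]
 [ 0.001 -0.943 -0.332]
 [-1.    -0.001 -0.   ]]
X' [-0.29584148 -0.95523705] Y' [ 0.95523705 -0.29584148] 252.7919972240976
31 [552.    9.4]
0 [522.4  18.5]
-8 [514.8  20.9]
```

jog_arm(series=[0,0,-0.1,0.05,0.07,0,-1,0,0,-0.2,0.1,0.14,0,-1,0,0,-0.3,0.15,0.21,0,-1,0,0,-0.4,0.2,0.29,0,-1,0,0,-0.5,0.25,0.36,0,-1,0,0,-0.6,0.3,0.43,0,-1,0,0,-0.639,0.35,0.5,0,-1,0,0,-0.639,0.37,0.528,0,-1,0,0,-0.639,0.37,0.528,0,-1,0,0,-0.639,0.37,0.528,0,-1,0,0,-0.639,0.37,0.528,0,-1,0,0,-0.639,0.37,0.528,0,-1,0,0,-0.639,0.37,0.528,0,-1,0,0,-0.639,0.37,0.528,0,-1,0,0,-0.639,0.37,0.528,0,-1,0,0,-0.639,0.37,0.528,0,-1])

```text
clock: 2.1
eef_pos: [552.7, 8.9, 224.6]
eef_rot: [-2.82, 1.571, 0.021]
wrist_force: [0.4, 0.2, -0.2]
finger_gap: 0.6
```

jog_arm(series=[0,0,0,0,0,-0.03,-1,0,0,0,0,0,-0.07,-1,0,0,0,0,0,-0.11,-1,0,0,0,0,0,-0.135,-1,0,0,0,0,0,-0.135,-1,0,0,0,0,0,-0.135,-1])

```text
clock: 2.85
eef_pos: [553.4, 9.2, 90.7]
eef_rot: [-2.889, 1.569, -0.047]
wrist_force: [0.4, 0.1, 0.8]
finger_gap: 0.7
```

```bash
python3 - <<'E'
from h import *
c=manip.camera("scene");cv2.imwrite("pics/s1.png",cv2.resize(c["color"][90:250,180:380],None,fx=4,fy=3.75,interpolation=cv2.INTER_CUBIC))
c=manip.camera("top");cv2.imwrite("pics/t1.png",cv2.resize(c["color"][200:340,190:360],None,fx=4.2,fy=4.2,interpolation=cv2.INTER_CUBIC))
s=manip.read_state();print(s["eef_pos"],s["eef_rot"])
E
```

```text
[553.43213444   9.22142198  90.83949822] [-2.88812615  1.56862302 -0.04676831]
```

View pics/s1.png

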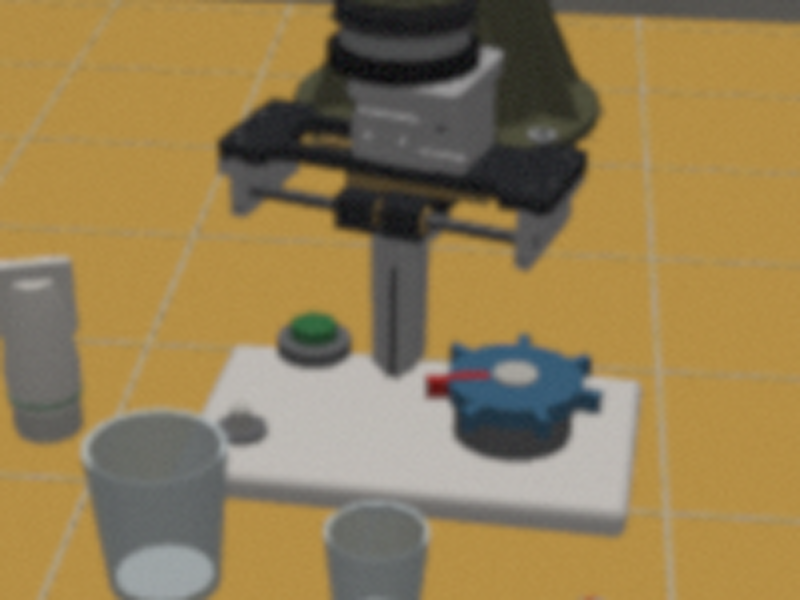

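View pics/t1.png

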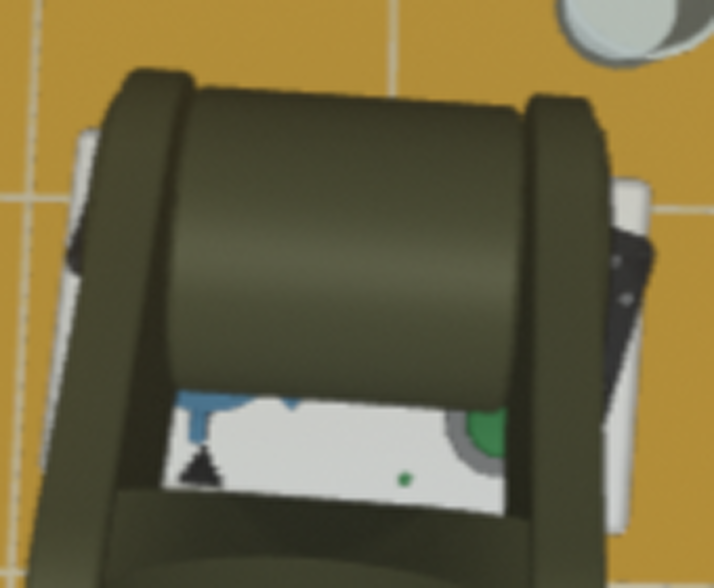

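```bash
python3 - <<'E'
from h import *
c=manip.camera("scene");
f=lambda p:tuple(np.round([(proj(c,p)[0]-180)*4,(proj(c,p)[1]-90)*3.75]))
print(f((553.4,9.2,71.8)),f((530.6,72,59)),f((537.6,22.6,59)))
from scipy.spatial.transform import Rotation as Ro
s=manip.read_state();print(Ro.from_euler("xyz",s["eef_rot"]).as_matrix().round(3))
E
```

```text
(np.float64(397.0), np.float64(367.0)) (np.float64(513.0), np.float64(372.0)) (np.float64(423.0), np.float64(373.0))
[[ 0.002 -0.296 -0.955]
 [-0.    -0.955  0.296]
 [-1.    -0.001 -0.002]]
```

jog_arm(series=[0,0,0,0,0,-0.015,-1,0,0,0,0,0,-0.03,-1,0,0,0,0,0,-0.035,-1,0,0,0,0,0,-0.035,-1,0,0,0,-0.004,0.001,-0.035,-1,0,0,0,-0.007,0.002,-0.035,-1,0,0,0,-0.01,0.003,-0.035,-1,0,0,0,-0.013,0.004,-0.035,-1,0,0,0,-0.016,0.005,-0.035,-1,0,0,0,-0.019,0.006,-0.035,-1,0,0,0,-0.019,0.006,-0.035,-1,0,0,0,-0.019,0.006,-0.035,-1])

```text
clock: 4.5
eef_pos: [533.7, 15.4, 54.4]
eef_rot: [-0.369, 1.57, 2.472]
wrist_force: [1.1, 0.2, -0.0]
finger_gap: 0.6
```

```bash
python3 - <<'E'
from h import *
c=manip.camera("scene");cv2.imwrite("pics/s2.png",cv2.resize(c["color"][140:240,220:350],None,fx=6,fy=6,interpolation=cv2.INTER_CUBIC))
E
```

```text
(no output)
```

View pics/s2.png

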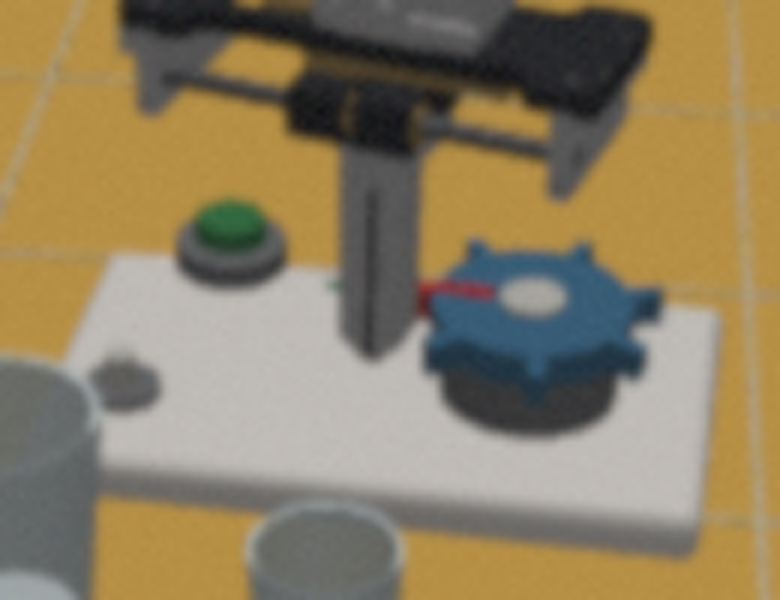

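jog_arm(series=[0,0,0,-0.003,0.001,0,-1,0,0,0,-0.006,0.002,0,-1,0,0,0,-0.009,0.003,0,-1,0,0,0,-0.012,0.004,0,-1,0,0,0,-0.015,0.0045,0,-1,0,0,0,-0.017,0.005,0,-1,0,0,0,-0.017,0.005,0,-1,0,0,0,-0.017,0.005,0,-1])

```text
clock: 5.55
eef_pos: [516.9, 20.3, 54.5]
eef_rot: [-2.716, 1.571, 0.125]
wrist_force: [-0.1, -0.1, 0.1]
finger_gap: 0.6
```

```bash
python3 - <<'E'
from h import *
c=manip.camera("scene");cv2.imwrite("pics/s3.png",cv2.resize(c["color"][140:240,220:350],None,fx=6,fy=6,interpolation=cv2.INTER_CUBIC))
E
```

```text
(no output)
```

View pics/s3.png

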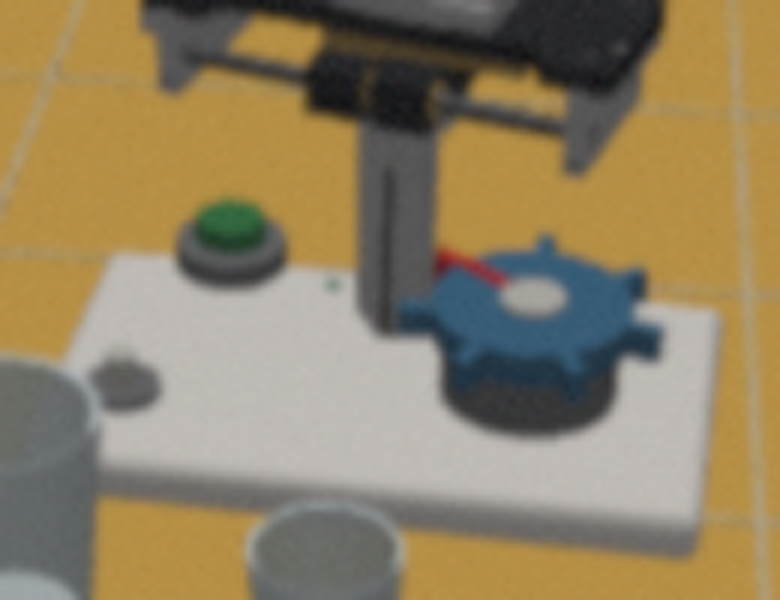

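jog_arm(series=[0,0,0,0,0,0.015,-1,0,0,0,0,0,0.035,-1,0,0,0,0.01,-0.003,0.037,-1,0,0,0,0.025,-0.008,0.037,-1,0,0,0,0.037,-0.011,0.037,-1,0,0,0,0.037,-0.011,0.037,-1,0,0,0,0.037,-0.011,0.037,-1])

```text
clock: 6.48
eef_pos: [553.4, 9.4, 91.1]
eef_rot: [0.197, 1.57, 3.039]
wrist_force: [0.2, -0.6, -0.3]
finger_gap: 0.2
```

```bash
python3 - <<'E'
from h import *
c=manip.camera("scene");cv2.imwrite("pics/s4.png",cv2.resize(c["color"][140:240,220:350],None,fx=6,fy=6,interpolation=cv2.INTER_CUBIC))
E
```

```text
(no output)
```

View pics/s4.png

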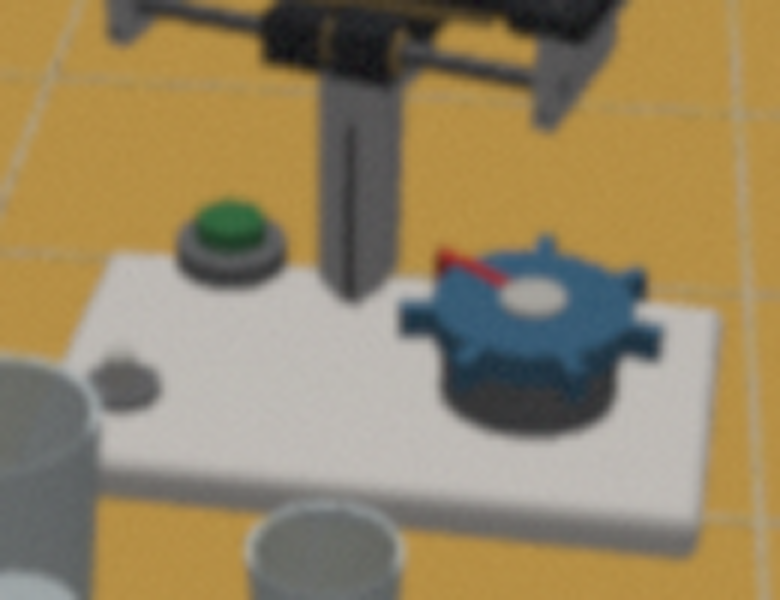

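One click done: the red tooth is now at (445,258), and the next blue tooth is at the same place the red one started from, (415,317). I'll repeat the same push.

jog_arm(series=[0,0,0,0,0,-0.015,-1,0,0,0,0,0,-0.03,-1,0,0,0,0,0,-0.035,-1,0,0,0,0,0,-0.035,-1,0,0,0,-0.004,0.001,-0.035,-1,0,0,0,-0.007,0.002,-0.035,-1,0,0,0,-0.01,0.003,-0.035,-1,0,0,0,-0.013,0.004,-0.035,-1,0,0,0,-0.016,0.005,-0.035,-1,0,0,0,-0.019,0.006,-0.035,-1,0,0,0,-0.022,0.007,-0.035,-1,0,0,0,-0.025,0.008,-0.035,-1,0,0,0,-0.028,0.009,-0.035,-1,0,0,0,-0.031,0.01,-0.035,-1,0,0,0,-0.034,0.0105,-0.035,-1,0,0,0,-0.036,0.011,-0.035,-1,0,0,0,-0.036,0.011,-0.035,-1,0,0,0,-0.036,0.011,-0.035,-1])

```text
clock: 8.78
eef_pos: [517.8, 20.2, 56.5]
eef_rot: [-2.441, 1.571, 0.4]
wrist_force: [0.5, 0.6, 0.1]
finger_gap: 0.8
```

```bash
python3 - <<'E'
from h import *
c=manip.camera("scene");cv2.imwrite("pics/s5.png",cv2.resize(c["color"][140:240,220:350],None,fx=6,fy=6,interpolation=cv2.INTER_CUBIC))
E
```

```text
(no output)
```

View pics/s5.png

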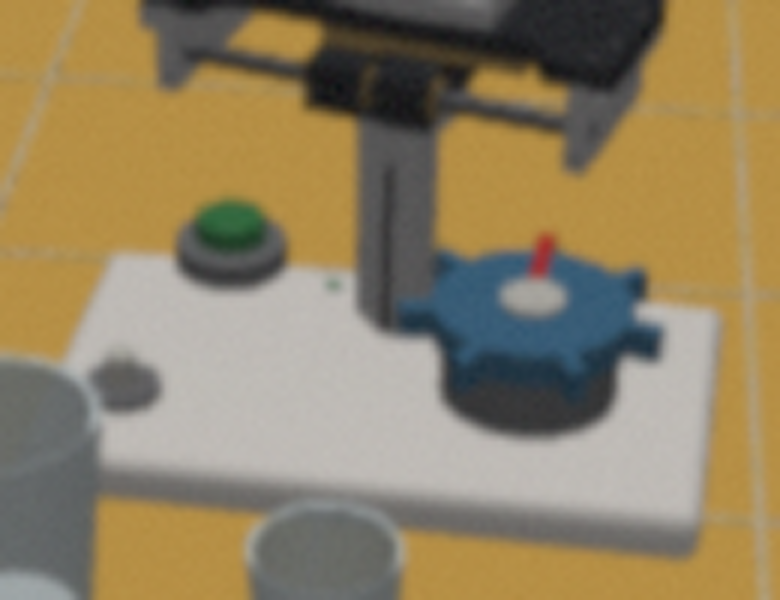

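jog_arm(series=[0,0,0,0,0,0.02,-1,0,0,0,0,0,0.06,-1,0,0,0,0,0,0.12,-1,0,0,0,0,-0.02,0.165,-1,0,0,0,-0.01,-0.07,0.165,-1,0,0,0,-0.026,-0.12,0.165,-1,0,0,0,-0.026,-0.18,0.165,-1,0,0,0,-0.026,-0.24,0.165,-1,0,0,0,-0.026,-0.28,0.165,-1,0,0,0,-0.026,-0.28,0.165,-1,0,0,0,-0.026,-0.28,0.165,-1])

```text
clock: 10.2
eef_pos: [491.8, -259.2, 221.3]
eef_rot: [-0.594, 1.57, 2.247]
wrist_force: [-0.9, 0.5, -0.2]
finger_gap: 0.5
```

```bash
python3 - <<'E'
from h import *
c=manip.camera("top");cv2.imwrite("pics/t6.png",cv2.resize(c["color"][220:340,190:360],None,fx=4.7,fy=4.7,interpolation=cv2.INTER_CUBIC))
s=manip.read_state();print(s["clock"],s["eef_pos"])
E
```

```text
10.25 [ 491.91451161 -258.8502535   221.45570731]
```

View pics/t6.png

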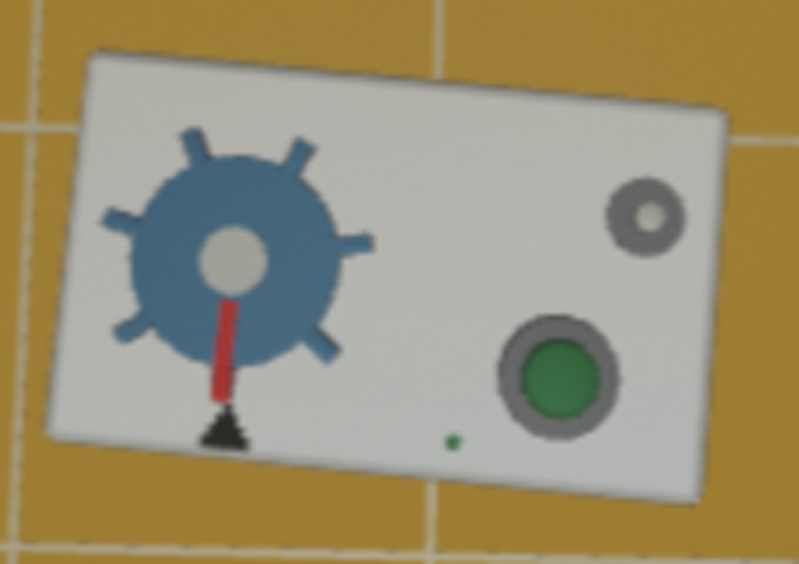

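The red tooth (222,400) is at the arrow tip (228,404), and the button is at (560,378). Next I'll move over the button and down.

jog_arm(series=[0,0,0,0,0.05,0,-1,0,0,0,0,0.1,0,-1,0,0,0,0,0.15,0,-1,0,0,0,0,0.2,0,-1,0,0,0,0,0.2135,-0.02,-1,0,0,0,0,0.2135,-0.07,-1,0,0,0,0,0.2135,-0.11,-1,0,0,0,0,0.2135,-0.12,-1,0,0,0,0,0.2135,-0.124,-1,0,0,0,0,0.2135,-0.128,-1,0,0,0,0,0.2135,-0.13,-1,0,0,0,0,0.2135,-0.13,-1])

```text
clock: 11.75
eef_pos: [491.9, -46.3, 91.8]
eef_rot: [-3.023, 1.57, -0.182]
wrist_force: [1.3, -0.1, 0.3]
finger_gap: 0.4
```

jog_arm(series=[0,0,0,0,0,-0.002,-1,0,0,0,0,0,-0.004,-1,0,0,0,0,0,-0.006,-1,0,0,0,0,0,-0.008,-1,0,0,0,0,0,-0.008,-1,0,0,0,0,0,-0.008,-1])

```text
clock: 12.5
eef_pos: [491.8, -46.2, 83.5]
eef_rot: [0.618, 1.571, -2.824]
wrist_force: [-0.9, -0.2, 1.8]
finger_gap: 0.6
```

jog_arm(series=[0,0,0,0,0,-0.001,-1,0,0,0,0,0,-0.002,-1,0,0,0,0,0,-0.003,-1,0,0,0,0,0,-0.004,-1,0,0,0,0,0,-0.004,-1])

```text
clock: 13.12
eef_pos: [491.8, -46.2, 79.4]
eef_rot: [2.638, 1.571, -0.803]
wrist_force: [-1.3, 0.2, 4.1]
finger_gap: 0.7
```

jog_arm(series=[0,0,0,0,0,-0.001,-1,0,0,0,0,0,-0.002,-1,0,0,0,0,0,-0.002,-1,0,0,0,0,0,-0.002,-1])

```text
clock: 13.62
eef_pos: [492.0, -46.3, 78.8]
eef_rot: [-3.085, 1.57, -0.243]
wrist_force: [-8.7, 1.3, 23.7]
finger_gap: 1.0
```

jog_arm(series=[0,0,0,0,0,0.005,-1,0,0,0,0,0,0.02,-1,0,0,0,0,0,0.06,-1,0,0,0,0,0,0.12,-1,0,0,0,0,-0.05,0.145,-1,0,0,0,0,-0.11,0.145,-1,0,0,0,0,-0.17,0.145,-1,0,0,0,0,-0.22,0.145,-1,0,0,0,0,-0.22,0.145,-1,0,0,0,0,-0.22,0.145,-1,0,0,0,0,-0.22,0.145,-1])

```text
clock: 15.0
eef_pos: [492.0, -265.1, 222.8]
eef_rot: [-3.022, 1.571, -0.179]
wrist_force: [0.1, -0.1, 0.7]
finger_gap: 0.7
```

```bash
python3 - <<'E'
from h import *
c=manip.camera("top");a=c["color"]
cv2.imwrite("pics/t7.png",cv2.resize(a[220:340,190:360],None,fx=4.7,fy=4.7,interpolation=cv2.INTER_CUBIC))
cv2.imwrite("pics/t7f.png",a)
s=manip.read_state();print(s["clock"],s["eef_pos"],s["wrist_force"],P(c,309,300),P(c,307,300))
E
```

```text
15.05 [ 492.03110729 -265.17323626  222.77896622] [-0.05481298  0.29726646  0.1401468 ] [491.89084403 -45.29559868  64.92204102] [491.85181083 -41.9646264   65.28573306]
```

View pics/t7.png

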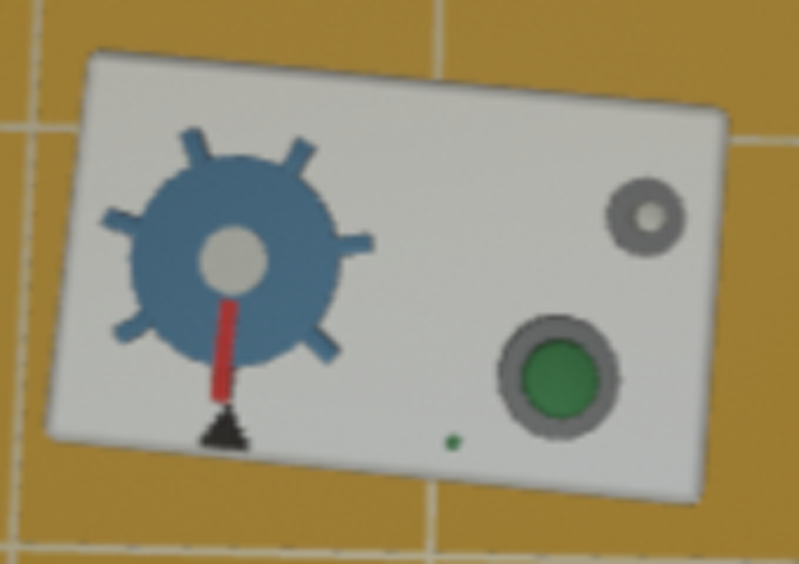

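View pics/t7f.png

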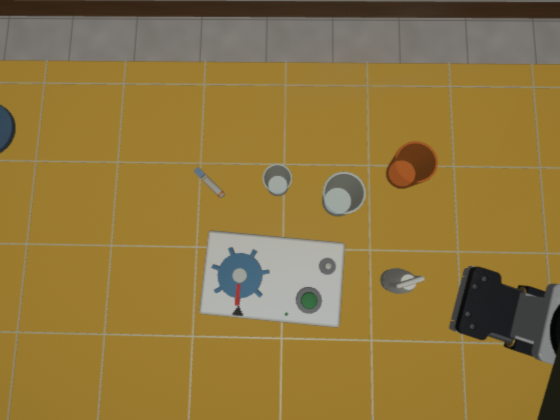

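```bash
python3 -c "
from cell import manip;print(manip.sign_off())"
```

```text
the job is handed in; nothing more can be done
None
```

I turned the blue wheel two clicks clockwise with the shut fingertips, one push per click, then pressed the green button down and let it come back up. I handed the job in at about 15 s, with the arm clear of everything.

**Wheel:** the last top pictures, before and after the button press, show the red tooth at the arrow tip.

**Button:** the force stayed at about 2 to 4 N on the way down. It then rose to about 24 N straight down (about 25 N in all) with the tool stopped, roughly 6 mm below first contact. I took that as fully down. Afterwards the depth image put the button top at about 65 mm; before the press it read about 67 to 69 mm. That is within the scatter of the readings, and it would sit about 6 mm lower if it were still down.

**Other items:** in the last picture the cup, lotion tube, brush head and look-alikes are at the same pixels as at the start. None of my checks failed.

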